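Free the stuck tub and weigh the clip cartons into it

TASK

Free the blue tub that is stuck in the lower tub on the left or right of the desk: grip it by the rim and first turn it at least 30 degrees, either way, while it is still down in its seat, then draw it up and stand it upright and centred on the scale's steel pan and let go. With the tub still empty, press the scale's green tare key with a definite fingertip push (about 8 N); then put every kraft carton of clips into the tub, and last press the orange store key the same way. Leave the tub with all the cartons standing on the pan, and disturb nothing else on the desk.

Things in the scene. Friction and masses are not known exactly. Their poses are not given: they have to be found in the camera images.
- tub_center (a point): Loose round open tub, navy with a brighter blue collar, 85 mm high, about 250 g. This point is on its axis, half-way up (42.5 mm above its underside); z up. Foot 144 mm across outside; inner floor 136 mm across, 5 mm above the underside. The collar (the top 33 mm) is 8 mm thick: 168 mm across outside, 152 mm inside.
- tub: The same tub; origin at the centre of its underside, axes as tub_center. At the start it sits in the lower tub with its x axis along stand_seat's x; its rim is then 55 mm above the lower tub's rim, so the collar can be pinched with one finger inside and one outside. It turns either way about its axis, against friction.
- stand_seat (a point): Lower tub, navy, 168 mm across and 91 mm high, fixed to the desk on a dark plate 180 mm across. This point is the centre of the seat inside it, 61 mm above the desk, on which the stuck tub's underside rests. z up. Four sprung rubber ribs clamp the tub's foot: a straight pull meets some 10 N, less while it is twisted. It is off the ribs after rising 20 mm, clear of the lower tub after 30 mm.
- pan_top (a point): Centre of the top of the scale's round steel pan, 176 mm across, 48 mm above the desk. The scale (white, 290 x 190 mm) is fixed to the desk; x of this frame runs level from the keys to the pan. The pan does not give.
- tare_key_top (a point): Centre of the top face of the green tare key: flat membrane key 34 (x) x 44 (y) mm, about 38 mm above the desk, on the scale's front part 162 mm from the pan's centre. It gives only 1 mm, against a stiff spring (5 N), then is solid. It takes when pressed down by the fingers with more than 4 N for 0.15 s.
- tare_key: The same green key; origin 4 mm below its top face.
- store_key_top (a point): Centre of the top face of the orange store key: like the tare key, 90 mm beside it (toward -y of the scale).
- store_key: The same orange key; origin 4 mm below its top face.
- carton0_center (a point): A closed kraft-brown carton of binder clips with a lime-green band and a small white label on top, a box 64 (x, length) x 36 (y) x 28 mm high, about 100 g, lying flat; this point is its centre, 14 mm above its underside. May be absent.
- carton1_center (a point): Another closed kraft-brown carton of binder clips with a lime-green band and a small white label on top, a box 64 (x, length) x 36 (y) x 28 mm high, about 100 g, lying flat; this point is its centre, 14 mm above its underside. May be absent.
- carton2_center (a point): Another closed kraft-brown carton of binder clips with a lime-green band and a small white label on top, a box 64 (x, length) x 36 (y) x 28 mm high, about 100 g, lying flat; this point is its centre, 14 mm above its underside. May be absent.
- carton3_center (a point): Another closed kraft-brown carton of binder clips with a lime-green band and a small white label on top, a box 64 (x, length) x 36 (y) x 28 mm high, about 100 g, lying flat; this point is its centre, 14 mm above its underside. May be absent.
- mug: White mug, bystander; origin under its centre.
- stapler: Red and black stapler 140 mm long, bystander; origin under its centre.
- tape: Grey tape dispenser 150 mm long, bystander; origin under its centre.
- punch: Blue hole punch 110 mm long, bystander; origin under its centre.
- notepad: Yellow cube of note paper 75 mm square, bystander; origin under its centre.
- glue: White glue bottle 100 mm tall with an orange cap, bystander; origin under its centre.
- carton0: The same carton as carton0_center; origin at the centre of its underside.
- carton1: The same carton as carton1_center; origin at the centre of its underside.
- carton2: The same carton as carton2_center; origin at the centre of its underside.
- carton3: The same carton as carton3_center; origin at the centre of its underside.

How it is judged:
By the outcome, as a careful person would: the job done as asked, in the order asked, and still so for the second after the job is handed in, with the robot touching nothing.
Of carton0, carton1, carton2, carton3 only 2 to 4 are there at a start; the rules pass over those that are not, and their reading is None.
At some moment in a run one of carton0, carton1, carton2, carton3 may be knocked a few centimetres aside while the robot is not near it.
It also fails if it takes over 210 s, if anything falls off the work surface, if the arm or the gripper's body presses on something with over 40 N, if the wrist force passes 120 N, or if a joint passes its speed limit or range.

ROBOT

A 6-joint arm with a two-finger parallel gripper is mounted at the origin on the work surface. World frame = base frame: x ahead of the robot, y to its left, z up, the work surface at z = 0. Lengths are in m, angles in rad, forces in N, time in s.
With the tool pointing down it reaches from about 0.35 to 0.975 m from the base axis. Payload 4.9 kg.
Tool frame: the origin (TCP) lies midway between the tips of the shut fingers; the grasp point (between the pads) lies 19 mm behind it; z points along the fingers, y is the line along which they close (so a half turn about z gives the same grasp; the last joint's range is limited). The gripper opens to 85 mm and grips with 20 to 120 N. Pads are 22 mm wide; open, the fingers measure 114 mm over their backs; the gripper's body (76 mm by 85 mm) begins 54 mm behind the grasp point. The pads swing forward as they close: fully open they stand 13 mm farther back than shut.
Start: joints at [-1.311, 0.053, 1.613, -0, 1.476, -0.119], TCP at [0.231, -0.581, 0.231] pointing down, gripper open.
Joint ranges: [-3.01, 3.01], [-1.01, 2.22], [0.06, 2.58], [-1.02, 4.17], [0.09, 2.62], [-3.14, 3.14]. Speed limits (rad/s): [2.57, 2.57, 3.14, 3.14, 3.14, 3.14].

INTERFACE

Orientations are given as a rotation vector (axis times angle).
In Python, from station import ctrl gives the robot as it stands.
- The arm moves only by the shell command python3 -m handwheel 'ROWS' [FORCE]. ROWS is JSON, a list of rows, each an object with "gripper": the gripper command: -1 is fully open, 1 is shut, values between are in proportion; "offset": the shift along the tool's x, y, z in mm, a list of three; "rotation": the turn, a rotation vector about the tool's x, y, z in rad, a list of three. A call has exactly 8 rows; each row is the pose to reach, as a shift and turn from the pose commanded when the call began, along the tool's axes at that moment; what a row does not reach only later rows make up. A row lasts 1/8 s, in which the tool goes at most 62.5 mm and 10.7 degrees, less where a joint would pass 70% of its speed; a pose out of reach is approached as far as the arm can. A call with a gripper value outside its range is refused whole. The fingers move at their own pace and stop on an object; FORCE is the grip in N (left out, the last holds). Time passes only in rows, so rows that repeat a pose let the fingers close, or fill a call up. It gives the time, the measured TCP pose, the force, the opening and the grip force at its end, in the units of the state.
- ctrl.get_obs(): the state, without advancing time (a new reading comes with each control period).
- ctrl.get_image(name): name is "scene" or "top" or "wrist"; returns a dict with "image" (400x640x3 uint8, red, green, blue), "fovy" (degrees; the focal length in pixels is half the picture's height over the tangent of half this angle, whatever the lens; pixels are square), "cx", "cy" (the principal point, pixels), "xyz" and "attitude" of the camera in the world. Camera axes: x right, y up, looking along -z (the intrinsics and any distortion apply to the point x, -y, -z); pixel columns grow to the right and rows downward; lengths in m; the calibration is good to about 2 mm. A picture is of the moment at which its call begins. There is no depth.
- ctrl.finish_job(): hands the job in; it is judged then, once.
The state is a dict: "t": time; "q": joint angles; "dq": joint speeds; "effort": joint torques, N m; "tool_pos": TCP position; "tool_rot": TCP orientation; "contact_force": force on the tool from outside, world axes, zero at the start; "wrist_torque": the same for the moment, N m; "opening": finger opening in m; "grip_force": force on a finger pad.
Only numpy, scipy, OpenCV 4.12 (cv2) and the standard library are available. Lean on these libraries where they do the work, as an engineer would, in place of code of your own. Each camera call takes 0.05 s, during which the arm holds its last target. There are 200 camera calls.

## Working session

There is one attempt and no reset: what is moved stays moved. The work goes in short steps, Python scripts to look and compute and a shell command to move; the robot and the scene stay as the last step left them, time stands still between calls to the robot, and variables do not carry over. Pictures are saved under pics/ and viewed, at most 18 in all, crops included, and the job is handed in when it is done.

```bash
ls; mkdir -p pics
python3 - <<'E'
from station import ctrl
import cv2
o=ctrl.get_obs()
print(o)
for n in ("scene","top"):
    d=ctrl.get_image(n); cv2.imwrite(f"pics/{n}0.png",d["image"][:,:,::-1])
    print(n,{k:v for k,v in d.items() if k!="image"})
E
```

```text
pics
{'t': 0.0, 'q': array([-1.31098673e+00,  5.33669686e-02,  1.61430370e+00,  4.82568414e-07,
        1.47601185e+00, -1.18961466e-01]), 'dq': array([4.85874769e-04, 5.97720726e-05, 1.39490039e-03, 5.87419416e-04,
       1.51690038e-03, 6.19400344e-04]), 'effort': array([ 1.11934543e-03, -3.93682730e+01, -3.70177388e+01, -7.12612518e-05,
        6.93030597e-03,  5.95954432e-06]), 'tool_pos': array([ 0.23097156, -0.58007699,  0.23005097]), 'tool_rot': array([-3.08337385e+00, -5.91029396e-01,  2.30088074e-04]), 'contact_force': array([ 0.44188041, -0.53194126, -0.02593288]), 'wrist_torque': array([ 0.02547738, -0.00477014, -0.01863305]), 'grip_force': 0.0, 'opening': 0.08521594826572786}
scene {'fovy': 56.62200042300421, 'cx': 318.5486397058608, 'cy': 204.23860759886, 'xyz': array([ 1.42632639, -0.13629779,  0.64837663]), 'attitude': array([0.86532345, 0.72142931, 1.25245297])}
top {'fovy': 45.38755812224886, 'cx': 317.9762203400342, 'cy': 200.13889295968065, 'xyz': array([0.38494595, 0.00883952, 1.29508496]), 'attitude': array([ 0.07623695, -0.08124089, -1.5701388 ])}
```

View pics/scene0.png

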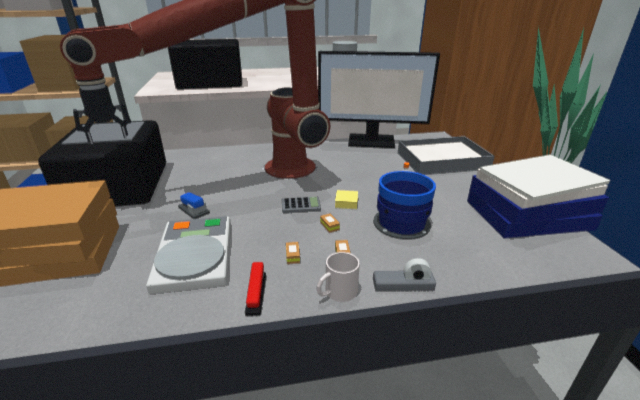

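View pics/top0.png

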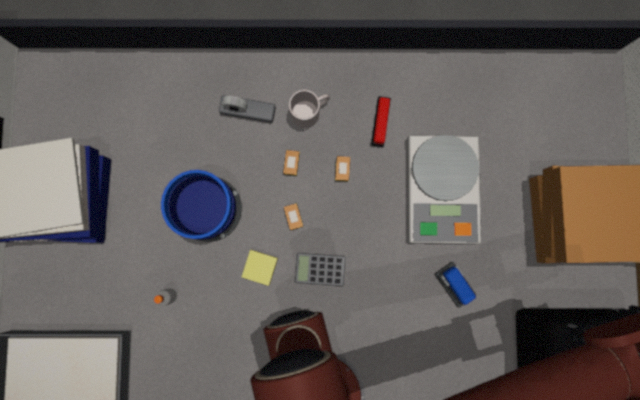

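The top view shows the tub on the left (198,205), the scale on the right (pan 446,168; green key 428,228; orange 463,229), and three cartons at (291,162), (343,168) and (293,217). Next I'll measure them.

```bash
cat > h.py <<'E'
import numpy as np, cv2
from scipy.spatial.transform import Rotation as R
from station import ctrl
def img(n,save=None):
    d=ctrl.get_image(n)
    if save: cv2.imwrite(f"pics/{save}.png",d["image"][:,:,::-1])
    d["hsv"]=cv2.cvtColor(d["image"],cv2.COLOR_RGB2HSV); return d
def pt(d,uv,z):
    uv=np.atleast_2d(np.asarray(uv,float)); f=d["image"].shape[0]/2/np.tan(np.radians(d["fovy"])/2)
    r=np.c_[(uv[:,0]-d["cx"])/f,-(uv[:,1]-d["cy"])/f,-np.ones(len(uv))]
    r=R.from_rotvec(d["attitude"]).apply(r); c=d["xyz"]
    return c+r*((z-c[2])/r[:,2])[:,None]
def proj(d,P):
    f=d["image"].shape[0]/2/np.tan(np.radians(d["fovy"])/2)
    p=R.from_rotvec(d["attitude"]).inv().apply(np.atleast_2d(P)-d["xyz"])
    return np.c_[d["cx"]+f*p[:,0]/-p[:,2], d["cy"]-f*p[:,1]/-p[:,2]]
def blobs(d,lo,hi,amin=40,close=0):
    m=cv2.inRange(d["hsv"],np.array(lo),np.array(hi))
    if close: m=cv2.morphologyEx(m,cv2.MORPH_CLOSE,np.ones((close,close),np.uint8))
    c,_=cv2.findContours(m,cv2.RETR_EXTERNAL,cv2.CHAIN_APPROX_NONE)
    return [x[:,0,:] for x in c if cv2.contourArea(x)>amin]
def circ(P):
    A=np.c_[2*P[:,:2],np.ones(len(P))]; s=np.linalg.lstsq(A,(P[:,:2]**2).sum(1),rcond=None)[0]
    return s[:2],np.sqrt(s[2]+s[0]**2+s[1]**2)
def rect(P):
    (c,s,a)=cv2.minAreaRect((P[:,:2]*1000).astype(np.float32))
    if s[0]<s[1]: a+=90
    return np.array(c)/1000,sorted(s),(a+90)%180-90   # mm, angle of long side (deg, world)
def tool():
    o=ctrl.get_obs(); return o, R.from_rotvec(o["tool_rot"])
E
python3 - <<'E'
from h import *
d=img("top")
for c in blobs(d,(105,150,60),(125,255,255),200): 
    P=pt(d,c,0.146); print("blue",c.mean(0),circ(P),len(c))
for c in blobs(d,(5,110,60),(28,255,255),60,5):
    if cv2.contourArea(c)<600: print("brown",c.mean(0),rect(pt(d,c,0.028)),cv2.contourArea(c))
for c in blobs(d,(45,120,40),(80,255,255),40): print("green",c.mean(0),rect(pt(d,c,0.038)))
for y,x in ((168,446),(145,446),(228,428),(175,291),(205,200),(205,168),(240,446)): print(x,y,d["hsv"][y,x])
im=d["image"][100:260,150:500,::-1]; cv2.imwrite("pics/crop.png",cv2.resize(im,(800,366),interpolation=cv2.INTER_CUBIC))
E
```

```text
blue [458.71428571 285.05952381] (array([ 0.29770184, -0.32921527]), np.float64(0.03447404185567261)) 84
blue [ 61.80952381 237.08571429] (array([0.37012942, 0.62876448]), np.float64(0.06876044069303043)) 210
blue [198.22330097 205.28640777] (array([0.49074669, 0.29636294]), np.float64(0.0841842431578561)) 206
brown [315.09677419 330.55913978] (array([0.17379395, 0.00817781]), [47.76240158081055, 97.80831146240234], 44.47439193725586) 204.5
brown [462.4        228.89090909] (array([ 0.43533505, -0.37821808]), [31.75946044921875, 44.93680953979492], 89.95577239990234) 189.5
brown [292.9375   216.453125] (array([0.46932162, 0.07145271]), [35.26251220703125, 63.186641693115234], 16.818809509277344) 276.0
brown [342.10294118 168.5       ] (array([ 0.59766595, -0.06010822]), [34.99127197265625, 64.39617919921875], -3.7991790771484375) 276.0
brown [291.05970149 162.68656716] (array([0.61389844, 0.07702811]), [35.31461715698242, 65.1932373046875], -5.9128875732421875) 278.5
green [428.28571429 228.36734694] (array([ 0.43632077, -0.28563156]), [28.882553100585938, 39.997501373291016], 89.95165252685547)
446 168 [ 80   5 148]
446 145 [ 40   5 142]
428 228 [ 67 153 140]
291 175 [21 74 90]
200 205 [116 157 104]
168 205 [113 177  72]
446 240 [  0   4 123]
```

View pics/crop.png

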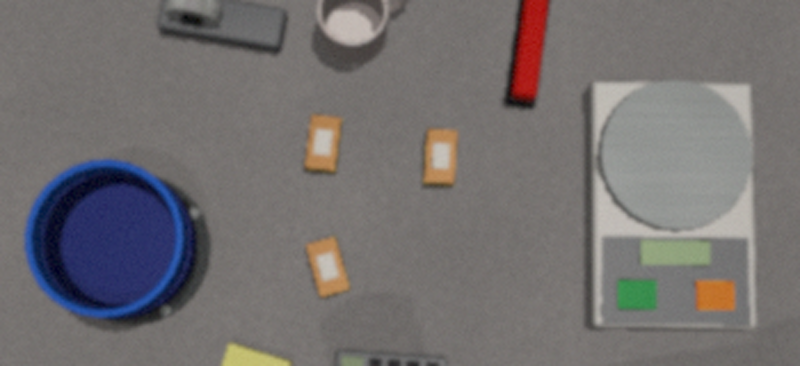

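```bash
cat >> h.py <<'E'
def yaw():
    o,r=tool(); x=r.apply([1,0,0]); return np.degrees(np.arctan2(x[1],x[0]))
def go(x,y,z,psi):
    """offset mm/rot rad in tool axes to reach TCP x,y,z pointing down with tool x at world yaw psi deg"""
    o,r=tool(); d=r.inv().apply(np.array([x,y,z])-o["tool_pos"])*1000
    p=np.radians(psi); X=np.array([np.cos(p),np.sin(p),0]); Z=np.array([0,0,-1.]); Y=np.cross(Z,X)
    rr=(r.inv()*R.from_matrix(np.c_[X,Y,Z])).as_rotvec()
    print("t",round(o["t"],2),"pos",o["tool_pos"].round(4),"yaw",round(yaw(),1),"OFFSET",d.round(1),"ROT",rr.round(3))
E
python3 - <<'E'
from h import *
d=img("top")
# pan edge: radial gradient around guess
g=cv2.GaussianBlur(d["image"][:,:,0].astype(np.float32)*0+d["hsv"][:,:,1]*0+cv2.cvtColor(d["image"],cv2.COLOR_RGB2GRAY),(0,0),1)
c0=np.array([446.,168.])
for it in range(3):
    E=[]
    for a in np.radians(np.arange(0,360,3)):
        rr=np.arange(28,40,.25); q=c0+np.c_[np.cos(a)*rr,np.sin(a)*rr]
        v=cv2.remap(g,q[:,0].astype(np.float32)[None],q[:,1].astype(np.float32)[None],1)[0]
        dv=np.abs(np.gradient(v)); E.append(q[dv.argmax()])
    E=np.array(E); P=pt(d,E,0.048); c,r=circ(P)
    for k in range(4):
        res=np.abs(np.hypot(*(P[:,:2]-c).T)-r); m=res<np.median(res)*2; c,r=circ(P[m])
    c0=proj(d,[[c[0],c[1],.048]])[0]
    print(c,r,c0,m.sum())
for n,lo,hi in (("tare",(45,100,40),(80,255,255)),("store",(5,150,60),(20,255,255))):
    for c in blobs(d,lo,hi,100):
        if c[:,0].min()>400 and c[:,1].max()<260 and c[:,0].max()<490: print(n,rect(pt(d,c,.038)))
go(0.24,-0.55,0.35,21.7)
E
```

```text
[ 0.59761878 -0.3302602 ] 0.09073188827842649 [444.80447329 167.19897682] 85
[ 0.59716452 -0.32970607] 0.09144100799228654 [444.5995711  167.36900692] 93
[ 0.59806626 -0.32937931] 0.09105915186143979 [444.46659789 167.03171062] 87
tare (array([ 0.43632086, -0.28563583]), [28.88273048400879, 40.11953353881836], 89.95165252685547)
store (array([ 0.4362486 , -0.37503003]), [28.889009475708008, 40.259151458740234], 89.95167541503906)
t 0.2 pos [ 0.231  -0.5803  0.2305] yaw 21.7 OFFSET [  19.6  -25.  -119.5] ROT [-0.001 -0.     0.   ]
```

```bash
python3 -m handwheel '[{"gripper":-1,"offset":[0,0,-60],"rotation":[0,0,0]},{"gripper":-1,"offset":[0,0,-120],"rotation":[0,0,0]},{"gripper":-1,"offset":[0,0,-120],"rotation":[0,0,0]},{"gripper":-1,"offset":[50,0,-120],"rotation":[0,0,0]},{"gripper":-1,"offset":[100,-60,-120],"rotation":[0,0,0]},{"gripper":-1,"offset":[150,-90,-120],"rotation":[0,0,0]},{"gripper":-1,"offset":[200,-120,-120],"rotation":[0,0,0]},{"gripper":-1,"offset":[200,-120,-120],"rotation":[0,0,0]}]' 100; python3 -c "
from h import *
go(.4907,.2164,.30,0)"
```

```text
t: 1.2
tool_pos: [0.3742, -0.3923, 0.3506]
tool_rot: [-3.083, -0.599, -0.0]
contact_force: [-0.4, -0.4, -0.4]
opening: 0.0854
grip_force: 0.0
t 1.2 pos [ 0.3742 -0.3923  0.3506] yaw 22.0 OFFSET [ 335.9 -520.8   51.2] ROT [-0.001 -0.     0.384]
```

```bash
python3 -m handwheel '[{"gripper":-1,"offset":[34,-52,0],"rotation":[0,0,0.04]},{"gripper":-1,"offset":[67,-104,0],"rotation":[0,0,0.08]},{"gripper":-1,"offset":[100,-156,0],"rotation":[0,0,0.12]},{"gripper":-1,"offset":[134,-208,0],"rotation":[0,0,0.16]},{"gripper":-1,"offset":[168,-260,0],"rotation":[0,0,0.2]},{"gripper":-1,"offset":[201,-312,0],"rotation":[0,0,0.24]},{"gripper":-1,"offset":[235,-364,0],"rotation":[0,0,0.3]},{"gripper":-1,"offset":[269,-417,0],"rotation":[0,0,0.38]}]' && python3 -m handwheel '[{"gripper":-1,"offset":[12,-60,0],"rotation":[0,0,0]},{"gripper":-1,"offset":[25,-115,0],"rotation":[0,0,0]},{"gripper":-1,"offset":[25,-115,0],"rotation":[0,0,0]},{"gripper":-1,"offset":[25,-115,0],"rotation":[0,0,0]},{"gripper":-1,"offset":[25,-115,0],"rotation":[0,0,0]},{"gripper":-1,"offset":[25,-115,0],"rotation":[0,0,0]},{"gripper":-1,"offset":[25,-115,0],"rotation":[0,0,0]},{"gripper":-1,"offset":[25,-115,0],"rotation":[0,0,0]}]'; python3 -c "
from h import *
go(.4907,.2164,.30,0)
d=img('wrist','w1'); print(d['xyz'],d['attitude'],d['fovy'])
for c in blobs(d,(105,150,60),(125,255,255),800): P=pt(d,c,.146); print(c.mean(0),circ(P))
d=img('top')
for c in blobs(d,(105,150,60),(125,255,255),800): P=pt(d,c,.146); print(c.mean(0),circ(P))"
```

```text
t: 2.2
tool_pos: [0.4684, 0.0924, 0.3506]
tool_rot: [3.141, -0.008, -0.0]
contact_force: [0.3, -0.8, 0.7]
opening: 0.0856
grip_force: 0.0
t: 3.2
tool_pos: [0.4934, 0.2059, 0.3515]
tool_rot: [-3.141, 0.003, -0.001]
contact_force: [-0.2, -0.3, 0.3]
opening: 0.0854
grip_force: 0.0
t 3.2 pos [0.4934 0.2059 0.3515] yaw -0.1 OFFSET [ -2.7 -10.5  51.5] ROT [-0.    -0.    -0.002]
[0.56721807 0.20431418 0.49426769] [-0.2289305   0.22885511 -1.56138313] 70.60889343191407
[627.96694215 271.47107438] (array([ 0.35486167, -0.22706594]), np.float64(0.030176527551531603))
[243.74270557 170.9071618 ] (array([0.494372  , 0.29890193]), np.float64(0.08293438561966063))
[187.94979079 220.958159  ] (array([0.45795622, 0.31138903]), np.float64(0.04725435270399809))
```

View pics/w1.png

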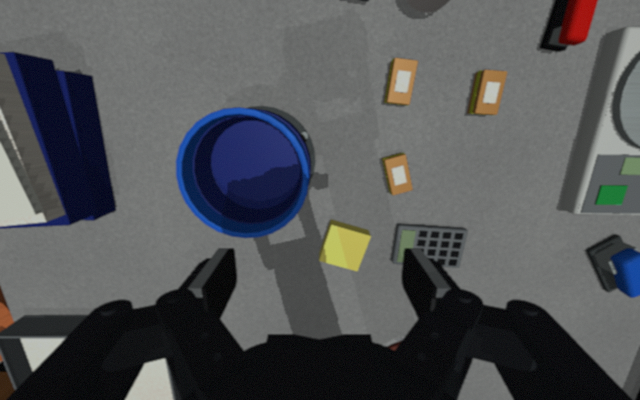

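The wrist view shows the tub rim at (243,171), with free space for both fingers. I'll descend onto the −y side of the rim.

```bash
python3 -m handwheel '[{"gripper":-1,"offset":[-1.5,-11.5,30],"rotation":[0,0,0]},{"gripper":-1,"offset":[-1.5,-11.5,90],"rotation":[0,0,0]},{"gripper":-1,"offset":[-1.5,-11.5,140],"rotation":[0,0,0]},{"gripper":-1,"offset":[-1.5,-11.5,180],"rotation":[0,0,0]},{"gripper":-1,"offset":[-1.5,-11.5,215],"rotation":[0,0,0]},{"gripper":-1,"offset":[-1.5,-11.5,233],"rotation":[0,0,0]},{"gripper":-1,"offset":[-1.5,-11.5,233],"rotation":[0,0,0]},{"gripper":-0.3,"offset":[-1.5,-11.5,233],"rotation":[0,0,0]}]' 60 && python3 -m handwheel '[{"gripper":0.3,"offset":[0,0,0],"rotation":[0,0,0]},{"gripper":0.6,"offset":[0,0,0],"rotation":[0,0,0]},{"gripper":1,"offset":[0,0,0],"rotation":[0,0,0]},{"gripper":1,"offset":[0,0,0],"rotation":[0,0,0]},{"gripper":1,"offset":[0,0,0],"rotation":[0,0,0]},{"gripper":1,"offset":[0,0,0],"rotation":[0,0,0]},{"gripper":1,"offset":[0,0,0],"rotation":[0,0,0]},{"gripper":1,"offset":[0,0,0],"rotation":[0,0,0]}]'; python3 -c "
from h import *
d=img('wrist','w2');go(.492,.2175,.118,0);o=tool()[0];print(o['wrist_torque'])"
```

```text
t: 4.3
tool_pos: [0.4931, 0.2181, 0.1202]
tool_rot: [-3.141, 0.002, -0.005]
contact_force: [-0.3, -0.2, 0.3]
opening: 0.0698
grip_force: 0.0
t: 5.3
tool_pos: [0.4926, 0.2189, 0.1193]
tool_rot: [-3.139, 0.002, -0.003]
contact_force: [1.4, 5.1, 2.2]
opening: 0.0078
grip_force: 56.1
t 5.35 pos [0.4926 0.2189 0.1193] yaw -0.1 OFFSET [-0.6  1.4  1.3] ROT [-0.003 -0.002 -0.001]
[ 1.51245672 -0.2307894  -0.02417665]
```

View pics/w2.png

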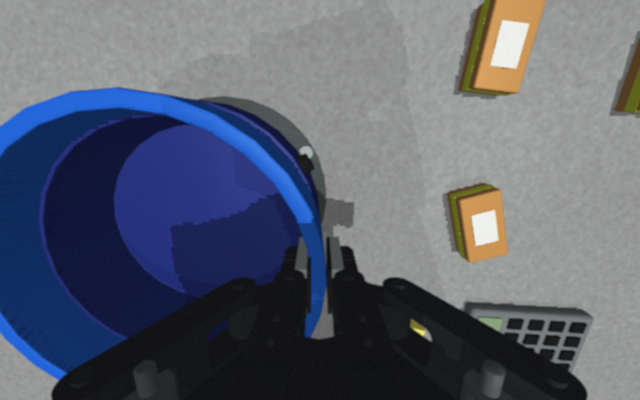

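```bash
python3 -m handwheel '[{"gripper":1,"offset":[0,0,0],"rotation":[0,0,0]},{"gripper":1,"offset":[3.9,-0.1,0],"rotation":[0,0,-0.049]},{"gripper":1,"offset":[7.8,-0.4,0],"rotation":[0,0,-0.098]},{"gripper":1,"offset":[11.7,-0.9,0],"rotation":[0,0,-0.147]},{"gripper":1,"offset":[15.5,-1.5,0],"rotation":[0,0,-0.196]},{"gripper":1,"offset":[19.3,-2.4,0],"rotation":[0,0,-0.244]},{"gripper":1,"offset":[23.1,-3.4,0],"rotation":[0,0,-0.293]},{"gripper":1,"offset":[23.1,-3.4,0],"rotation":[0,0,-0.293]}]' 100; python3 -c "
from h import *
d=img('wrist','w3');go(.4925+.08*np.sin(.785),.2985-.08*np.cos(.785),.119,45);o=tool()[0];print(o['wrist_torque'])"
```

```text
t: 6.35
tool_pos: [0.5142, 0.2213, 0.1196]
tool_rot: [-3.107, -0.454, 0.004]
contact_force: [-4.4, 1.7, 9.0]
opening: 0.0064
grip_force: 98.7
t 6.4 pos [0.5142 0.2213 0.1196] yaw 16.6 OFFSET [39.2 -9.8  0.6] ROT [-0.002  0.002 -0.495]
[ 0.88888336  0.97347911 -0.43727377]
```

```bash
python3 -m handwheel '[{"gripper":1,"offset":[6.3,-0.2,0],"rotation":[0,0,-0.079]},{"gripper":1,"offset":[12.5,-1,0],"rotation":[0,0,-0.157]},{"gripper":1,"offset":[18.7,-2.2,0],"rotation":[0,0,-0.236]},{"gripper":1,"offset":[24.7,-3.9,0],"rotation":[0,0,-0.314]},{"gripper":1,"offset":[30.6,-6.1,0],"rotation":[0,0,-0.393]},{"gripper":1,"offset":[36.3,-8.7,0],"rotation":[0,0,-0.471]},{"gripper":1,"offset":[41.8,-11.8,0],"rotation":[0,0,-0.55]},{"gripper":1,"offset":[41.8,-11.8,0],"rotation":[0,0,-0.55]}]' 100; python3 -c "
from h import *
d=img('wrist','w4');go(.4925+.08*np.sin(.785),.2985-.08*np.cos(.785),.119,45);o=tool()[0];print(o['wrist_torque'])"
```

```text
t: 7.4
tool_pos: [0.5514, 0.2451, 0.1196]
tool_rot: [-2.867, -1.28, 0.001]
contact_force: [-2.0, 4.7, 6.4]
opening: 0.0066
grip_force: 99.4
t 7.45 pos [0.5515 0.2452 0.1196] yaw 48.1 OFFSET [-4.1  0.4  0.6] ROT [-0.002 -0.001  0.054]
[ 1.08282475  0.78655668 -0.63906254]
```

View pics/w4.png

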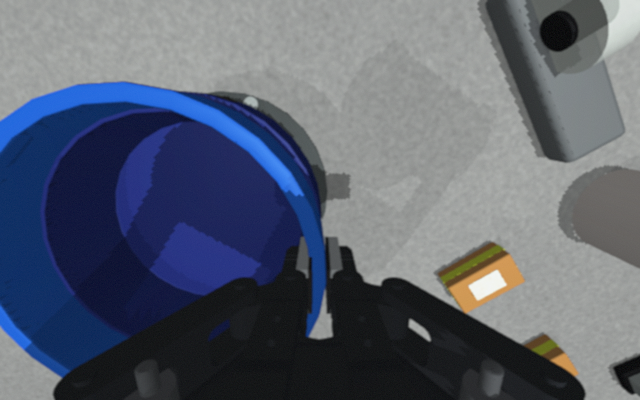

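```bash
python3 -m handwheel '[{"gripper":1,"offset":[2.8,0,-3],"rotation":[0,0,-0.035]},{"gripper":1,"offset":[5.6,-0.2,-7],"rotation":[0,0,-0.07]},{"gripper":1,"offset":[8.4,-0.4,-11],"rotation":[0,0,-0.105]},{"gripper":1,"offset":[11.1,-0.8,-15],"rotation":[0,0,-0.14]},{"gripper":1,"offset":[13.9,-1.2,-19],"rotation":[0,0,-0.175]},{"gripper":1,"offset":[16.6,-1.7,-23],"rotation":[0,0,-0.209]},{"gripper":1,"offset":[16.6,-1.7,-30],"rotation":[0,0,-0.209]},{"gripper":1,"offset":[16.6,-1.7,-38],"rotation":[0,0,-0.209]}]' 120 && python3 -m handwheel '[{"gripper":1,"offset":[0,0,-15],"rotation":[0,0,0]},{"gripper":1,"offset":[0,0,-35],"rotation":[0,0,0]},{"gripper":1,"offset":[0,0,-60],"rotation":[0,0,0]},{"gripper":1,"offset":[0,0,-80],"rotation":[0,0,0]},{"gripper":1,"offset":[0,0,-100],"rotation":[0,0,0]},{"gripper":1,"offset":[0,0,-100],"rotation":[0,0,0]},{"gripper":1,"offset":[0,0,-100],"rotation":[0,0,0]},{"gripper":1,"offset":[0,0,-100],"rotation":[0,0,0]}]'; python3 -c "
from h import *
d=img('wrist','w5');o=tool()[0];print(o['wrist_torque'])
d=img('scene','s5')
p=np.radians(40);go(.598+.08*np.sin(p),-.330-.08*np.cos(p),.255,40)"
```

```text
t: 8.45
tool_pos: [0.5603, 0.2567, 0.1542]
tool_rot: [2.715, 1.577, -0.008]
contact_force: [0.8, 0.3, -2.7]
opening: 0.0055
grip_force: 117.7
t: 9.45
tool_pos: [0.5607, 0.2577, 0.2546]
tool_rot: [-2.717, -1.575, 0.004]
contact_force: [-0.5, -0.7, -2.1]
opening: 0.0058
grip_force: 117.6
[-0.10849261 -0.18760566  0.02106517]
t 9.55 pos [0.5609 0.2578 0.2549] yaw 60.2 OFFSET [-5.193e+02  3.993e+02  2.000e-01] ROT [-0.001  0.002  0.353]
```

View pics/s5.png

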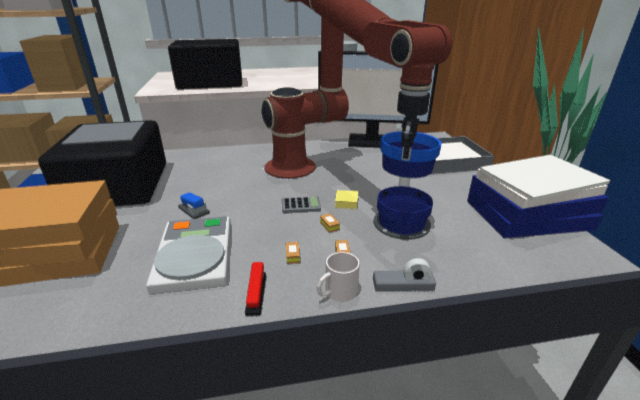

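```bash
python3 -m handwheel '[{"gripper":1,"offset":[-20,15,0],"rotation":[0,0,0]},{"gripper":1,"offset":[-52,40,0],"rotation":[0,0,0]},{"gripper":1,"offset":[-92,71,0],"rotation":[0,0,0]},{"gripper":1,"offset":[-132,102,0],"rotation":[0,0,0]},{"gripper":1,"offset":[-172,132,0],"rotation":[0,0,0]},{"gripper":1,"offset":[-212,163,0],"rotation":[0,0,0]},{"gripper":1,"offset":[-252,194,0],"rotation":[0,0,0]},{"gripper":1,"offset":[-292,225,0],"rotation":[0,0,0]}]' && python3 -m handwheel '[{"gripper":1,"offset":[-40,31,0],"rotation":[0,0,0.04]},{"gripper":1,"offset":[-80,61,0],"rotation":[0,0,0.09]},{"gripper":1,"offset":[-120,92,0],"rotation":[0,0,0.14]},{"gripper":1,"offset":[-155,119,0],"rotation":[0,0,0.19]},{"gripper":1,"offset":[-185,142,0],"rotation":[0,0,0.24]},{"gripper":1,"offset":[-209,160,0],"rotation":[0,0,0.29]},{"gripper":1,"offset":[-224,172,0],"rotation":[0,0,0.35]},{"gripper":1,"offset":[-227,174,0],"rotation":[0,0,0.35]}]'; python3 -c "
from h import *
d=img('top');
for c in blobs(d,(105,150,60),(125,255,255),800):
  for z in (.146,.282): P=pt(d,c,z); print(c.mean(0),circ(P))
d=img('wrist','w6');o=tool()[0];print(o['wrist_torque'])
p=np.radians(40);go(.598+.08*np.sin(p),-.330-.08*np.cos(p),.255,40)"
```

```text
t: 10.55
tool_pos: [0.6115, -0.1088, 0.2558]
tool_rot: [-2.717, -1.575, 0.0]
contact_force: [0.8, -0.1, -2.3]
opening: 0.0058
grip_force: 117.7
t: 11.55
tool_pos: [0.6494, -0.3918, 0.255]
tool_rot: [-2.95, -1.077, 0.001]
contact_force: [0.3, 0.2, -2.8]
opening: 0.006
grip_force: 117.8
[197.67630058 209.14739884] (array([0.48677632, 0.29669042]), np.float64(0.05732696606284059))
[197.67630058 209.14739884] (array([0.47472418, 0.26262181]), np.float64(0.050542030517223044))
[457.96928328 141.52559727] (array([ 0.63342834, -0.3487081 ]), np.float64(0.06761170613985358))
[457.96928328 141.52559727] (array([ 0.6040192 , -0.30639054]), np.float64(0.059609519737993895))
[-0.12010954 -0.08375426 -0.07971076]
t 11.65 pos [ 0.6496 -0.3905  0.2555] yaw 40.2 OFFSET [-0.6  0.5  0.5] ROT [-0.001 -0.     0.003]
```

View pics/w6.png

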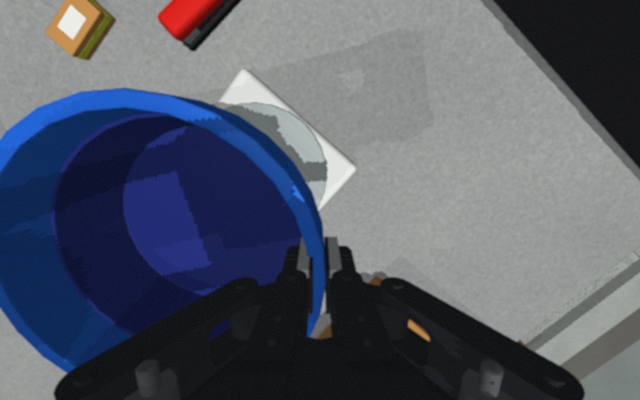

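```bash
python3 -m handwheel '[{"gripper":1,"offset":[0,0,25],"rotation":[0,0,0]},{"gripper":1,"offset":[0,0,65],"rotation":[0,0,0]},{"gripper":1,"offset":[0,0,100],"rotation":[0,0,0]},{"gripper":1,"offset":[0,0,125],"rotation":[0,0,0]},{"gripper":1,"offset":[0,0,138],"rotation":[0,0,0]},{"gripper":1,"offset":[0,0,143],"rotation":[0,0,0]},{"gripper":1,"offset":[0,0,145],"rotation":[0,0,0]},{"gripper":1,"offset":[0,0,145],"rotation":[0,0,0]}]'; python3 -c "
from h import *
d=img('scene','s7');cv2.imwrite('pics/s7c.png',cv2.resize(d['image'][150:310,80:300,::-1],(770,560),interpolation=2))
o=tool()[0];print(o['wrist_torque'],o['contact_force'])
p=np.radians(40);go(.598+.08*np.sin(p),-.330-.08*np.cos(p),.107,40)"
```

```text
t: 12.65
tool_pos: [0.6504, -0.3912, 0.1128]
tool_rot: [2.949, 1.078, 0.002]
contact_force: [-0.5, 1.4, -1.9]
opening: 0.0058
grip_force: 117.7
[-0.10191994 -0.12249029  0.01083799] [ 0.42938938  1.1656484  -1.40351443]
t 12.7 pos [ 0.6504 -0.3912  0.1128] yaw 40.1 OFFSET [-0.8 -0.6  5.8] ROT [ 0.002 -0.001  0.003]
```

View pics/s7c.png

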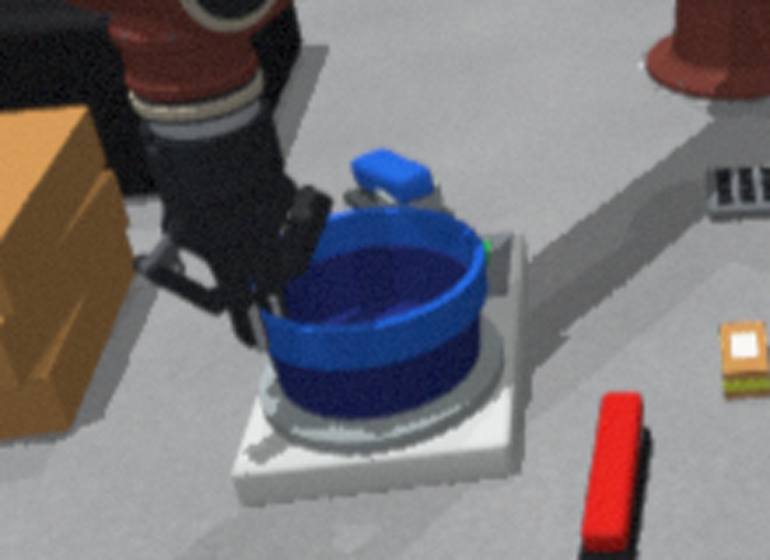

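```bash
python3 -m handwheel '[{"gripper":1,"offset":[0,0,1],"rotation":[0,0,0]},{"gripper":1,"offset":[0,0,2],"rotation":[0,0,0]},{"gripper":1,"offset":[0,0,3],"rotation":[0,0,0]},{"gripper":1,"offset":[0,0,4],"rotation":[0,0,0]},{"gripper":1,"offset":[0,0,4.5],"rotation":[0,0,0]},{"gripper":1,"offset":[0,0,5],"rotation":[0,0,0]},{"gripper":1,"offset":[0,0,5],"rotation":[0,0,0]},{"gripper":1,"offset":[0,0,5],"rotation":[0,0,0]}]'
```

```text
t: 13.7
tool_pos: [0.6507, -0.3919, 0.1081]
tool_rot: [2.948, 1.077, 0.003]
contact_force: [1.8, -4.5, 4.1]
opening: 0.0058
grip_force: 119.5
```

```bash
python3 -m handwheel '[{"gripper":1,"offset":[0,0,0.5],"rotation":[0,0,0]},{"gripper":1,"offset":[0,0,0.5],"rotation":[0,0,0]},{"gripper":0.75,"offset":[0,0,0.5],"rotation":[0,0,0]},{"gripper":0.65,"offset":[0,0,0.5],"rotation":[0,0,0]},{"gripper":0.5,"offset":[0,0,0.5],"rotation":[0,0,0]},{"gripper":0.2,"offset":[0,0,0.5],"rotation":[0,0,0]},{"gripper":0,"offset":[0,0,0.5],"rotation":[0,0,0]},{"gripper":0,"offset":[0,0,0.5],"rotation":[0,0,0]}]' 20 && python3 -m handwheel '[{"gripper":0,"offset":[0,0,-15],"rotation":[0,0,0]},{"gripper":0,"offset":[0,0,-35],"rotation":[0,0,0]},{"gripper":0,"offset":[0,0,-60],"rotation":[0,0,0]},{"gripper":0,"offset":[0,0,-100],"rotation":[0,0,0]},{"gripper":0,"offset":[-60,0,-130],"rotation":[0,0,0]},{"gripper":0.5,"offset":[-120,0,-130],"rotation":[0,0,0.15]},{"gripper":1,"offset":[-180,0,-130],"rotation":[0,0,0.3]},{"gripper":1,"offset":[-180,0,-130],"rotation":[0,0,0.3]}]'; python3 -c "
from h import *
d=img('wrist','w8')
for c in blobs(d,(105,150,60),(125,255,255),800):
  P=pt(d,c,.133); print(c.mean(0),circ(P))
d=img('top','t8')
for c in blobs(d,(105,150,60),(125,255,255),800):
  P=pt(d,c,.133); print(c.mean(0),circ(P))
go(.4363,-.2856,.10,0)"
```

```text
t: 14.7
tool_pos: [0.6497, -0.3907, 0.1058]
tool_rot: [-2.951, -1.078, 0.0]
contact_force: [-0.1, 0.1, 1.1]
opening: 0.0429
grip_force: 0.0
t: 15.7
tool_pos: [0.5092, -0.5102, 0.2387]
tool_rot: [3.077, 0.616, 0.001]
contact_force: [0.5, 0.6, 0.4]
opening: -0.0001
grip_force: 0.0
[155.19075145 278.62427746] (array([ 0.36762913, -0.39330624]), np.float64(0.030308084222850928))
[148.64779874  55.39496855] (array([ 0.58237252, -0.34407755]), np.float64(0.06193489049560496))
[201.55487805 204.28658537] (array([0.49032786, 0.30491283]), np.float64(0.06026713057010453))
[453.02604167 162.34375   ] (array([ 0.59566864, -0.32772829]), np.float64(0.08246915144441652))
t 15.8 pos [ 0.5121 -0.5075  0.2379] yaw 22.9 OFFSET [  16.5 -234.2  137.5] ROT [ 0.002 -0.002  0.4  ]
```

View pics/w8.png

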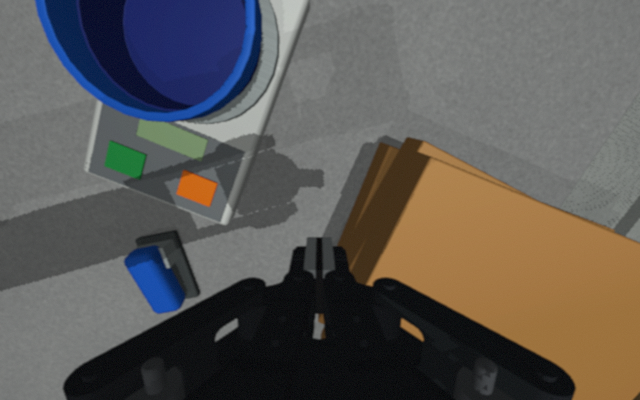

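```bash
python3 -m handwheel '[{"gripper":1,"offset":[4,-50,0],"rotation":[0,0,0.1]},{"gripper":1,"offset":[8,-100,0],"rotation":[0,0,0.2]},{"gripper":1,"offset":[12,-150,0],"rotation":[0,0,0.3]},{"gripper":1,"offset":[16,-200,20],"rotation":[0,0,0.4]},{"gripper":1,"offset":[16.5,-234,60],"rotation":[0,0,0.4]},{"gripper":1,"offset":[16.5,-234,110],"rotation":[0,0,0.4]},{"gripper":1,"offset":[16.5,-234,137],"rotation":[0,0,0.4]},{"gripper":1,"offset":[16.5,-234,137],"rotation":[0,0,0.4]}]'; python3 -c "
from h import *
d=img('wrist')
for c in blobs(d,(45,100,40),(80,255,255),100): print('g',rect(pt(d,c,.038)))
for c in blobs(d,(5,150,60),(18,255,255),100): print('o',rect(pt(d,c,.038)))
go(.4363,-.2856,.042,0)"
```

```text
t: 16.8
tool_pos: [0.4356, -0.2826, 0.097]
tool_rot: [-3.138, -0.005, 0.005]
contact_force: [0.0, 0.3, -0.0]
opening: 0.0001
grip_force: 0.0
g (array([ 0.43810742, -0.28626535]), [33.88927459716797, 43.981590270996094], 88.83515930175781)
o (array([ 0.43711273, -0.37583295]), [33.860782623291016, 44.2043342590332], 89.59662628173828)
o (array([ 0.57021973, -0.09020349]), [9.51757526397705, 15.012009620666504], -18.075958251953125)
t 16.85 pos [ 0.4367 -0.2839  0.0991] yaw 0.2 OFFSET [-0.4  1.7 57.1] ROT [-0.001  0.     0.003]
```

```bash
python3 -m handwheel '[{"gripper":1,"offset":[0,2,30],"rotation":[0,0,0]},{"gripper":1,"offset":[0,2,50],"rotation":[0,0,0]},{"gripper":1,"offset":[0,2,57],"rotation":[0,0,0]},{"gripper":1,"offset":[0,2,59],"rotation":[0,0,0]},{"gripper":1,"offset":[0,2,60],"rotation":[0,0,0]},{"gripper":1,"offset":[0,2,60],"rotation":[0,0,0]},{"gripper":1,"offset":[0,2,60],"rotation":[0,0,0]},{"gripper":1,"offset":[0,2,60],"rotation":[0,0,0]}]'
```

```text
t: 17.85
tool_pos: [0.4362, -0.287, 0.039]
tool_rot: [3.141, 0.001, 0.0]
contact_force: [0.8, -0.1, 0.2]
opening: -0.0001
grip_force: 0.0
```

```bash
python3 -m handwheel '[{"gripper":1,"offset":[0,0,0.6],"rotation":[0,0,0]},{"gripper":1,"offset":[0,0,1.2],"rotation":[0,0,0]},{"gripper":1,"offset":[0,0,1.7],"rotation":[0,0,0]},{"gripper":1,"offset":[0,0,1.7],"rotation":[0,0,0]},{"gripper":1,"offset":[0,0,1.7],"rotation":[0,0,0]},{"gripper":1,"offset":[0,0,1.7],"rotation":[0,0,0]},{"gripper":1,"offset":[0,0,1.7],"rotation":[0,0,0]},{"gripper":1,"offset":[0,0,1.7],"rotation":[0,0,0]}]'
```

```text
t: 18.85
tool_pos: [0.4362, -0.287, 0.0378]
tool_rot: [-3.141, -0.001, 0.0]
contact_force: [-2.6, 0.7, 6.2]
opening: -0.0002
grip_force: 3.0
```

```bash
python3 -m handwheel '[{"gripper":1,"offset":[0,0,0.3],"rotation":[0,0,0]},{"gripper":1,"offset":[0,0,0.5],"rotation":[0,0,0]},{"gripper":1,"offset":[0,0,0.5],"rotation":[0,0,0]},{"gripper":1,"offset":[0,0,0.5],"rotation":[0,0,0]},{"gripper":1,"offset":[0,0,0.5],"rotation":[0,0,0]},{"gripper":1,"offset":[0,0,0.5],"rotation":[0,0,0]},{"gripper":1,"offset":[0,0,0.5],"rotation":[0,0,0]},{"gripper":1,"offset":[0,0,0.5],"rotation":[0,0,0]}]'
```

```text
t: 19.85
tool_pos: [0.4362, -0.2871, 0.0377]
tool_rot: [-3.142, -0.001, 0.001]
contact_force: [-2.6, 2.3, 6.9]
opening: -0.0
grip_force: 3.9
```

```bash
python3 -m handwheel '[{"gripper":1,"offset":[0,0,0.6],"rotation":[0,0,0]},{"gripper":1,"offset":[0,0,0.6],"rotation":[0,0,0]},{"gripper":1,"offset":[0,0,0.6],"rotation":[0,0,0]},{"gripper":1,"offset":[0,0,0.6],"rotation":[0,0,0]},{"gripper":1,"offset":[0,0,0.6],"rotation":[0,0,0]},{"gripper":1,"offset":[0,0,0.6],"rotation":[0,0,0]},{"gripper":1,"offset":[0,0,0.6],"rotation":[0,0,0]},{"gripper":1,"offset":[0,0,0.6],"rotation":[0,0,0]}]'; python3 -c "
from h import *
d=img('top','t9');d=img('wrist')
go(.45,.02,.30,90)"
```

```text
t: 20.85
tool_pos: [0.4362, -0.2871, 0.0375]
tool_rot: [-3.141, -0.002, 0.001]
contact_force: [-4.3, 3.4, 11.1]
opening: -0.0001
grip_force: 5.4
t 20.95 pos [ 0.4362 -0.2871  0.0375] yaw 0.1 OFFSET [  13.9 -307.1 -262.4] ROT [-1.00e-03  0.00e+00 -1.57e+00]
```

```bash
python3 -m handwheel '[{"gripper":1,"offset":[0,0,-50],"rotation":[0,0,0]},{"gripper":1,"offset":[0,0,-110],"rotation":[0,0,0]},{"gripper":0,"offset":[0,-40,-150],"rotation":[0,0,-0.15]},{"gripper":-1,"offset":[4,-90,-180],"rotation":[0,0,-0.3]},{"gripper":-1,"offset":[8,-140,-180],"rotation":[0,0,-0.48]},{"gripper":-1,"offset":[12,-190,-180],"rotation":[0,0,-0.66]},{"gripper":-1,"offset":[14,-240,-180],"rotation":[0,0,-0.84]},{"gripper":-1,"offset":[16,-290,-180],"rotation":[0,0,-1.02]}]' 30; python3 -c "
from h import *
go(.4693,.0715,.20,106.8)"
```

```text
t: 21.95
tool_pos: [0.4517, 0.0047, 0.2158]
tool_rot: [2.737, 1.542, 0.001]
contact_force: [0.4, 0.2, 0.5]
opening: 0.0854
grip_force: 0.0
t 21.95 pos [0.4517 0.0047 0.2158] yaw 58.8 OFFSET [ 66.3 -19.5  15.8] ROT [ 0.001 -0.    -0.838]
```

Go above the carton, but stay high and check the positions first.

```bash
python3 -m handwheel '[{"gripper":-1,"offset":[10,-3,0],"rotation":[0,0,-0.16]},{"gripper":-1,"offset":[20,-6,0],"rotation":[0,0,-0.32]},{"gripper":-1,"offset":[30,-12,0],"rotation":[0,0,-0.48]},{"gripper":-1,"offset":[40,-15,0],"rotation":[0,0,-0.64]},{"gripper":-1,"offset":[46,-18,0],"rotation":[0,0,-0.8]},{"gripper":-1,"offset":[46,-19,0],"rotation":[0,0,-0.838]},{"gripper":-1,"offset":[46,-19,0],"rotation":[0,0,-0.838]},{"gripper":-1,"offset":[46,-19,0],"rotation":[0,0,-0.838]}]'
cat >> h.py <<'E'
def cartons(n,save=None,amin=60,amax=1e5):
    d=img(n,save)
    for c in blobs(d,(5,110,50),(26,255,255),amin,7):
        P=pt(d,c,.028); r=rect(P)
        if r[1][1]<90 and r[1][1]>40 and r[1][0]>25: print(n,c.mean(0).round(),r[0].round(4),np.round(r[1]),round(r[2],1))
E
python3 -c "
from h import *
cartons('top','t10'); cartons('wrist','w10')
d=img('wrist')
print(proj(d,[[.4693,.0715,.028],[.614,.077,.028]]))
go(.4693,.0715,.10,106.8)"
```

```text
t: 22.95
tool_pos: [0.4597, 0.052, 0.216]
tool_rot: [1.882, 2.516, -0.0]
contact_force: [-0.1, 0.0, -0.6]
opening: 0.0855
grip_force: 0.0
top [463. 229.] [ 0.4353 -0.3783] [32. 45.] 90.0
top [342. 168.] [ 0.5977 -0.0602] [35. 64.] -3.6
wrist [389. 283.] [ 0.5952 -0.0559] [45. 72.] -5.0
wrist [444. 191.] [0.6106 0.0776] [36. 73.] -6.6
wrist [331. 164.] [0.4696 0.0719] [37. 63.] 16.4
[[331.23610428 164.00164922]
 [446.45953427 193.09707729]]
t 23.1 pos [0.4597 0.0521 0.216 ] yaw 106.4 OFFSET [ 15.9  14.7 116. ] ROT [ 0.     0.    -0.006]
```

View pics/w10.png

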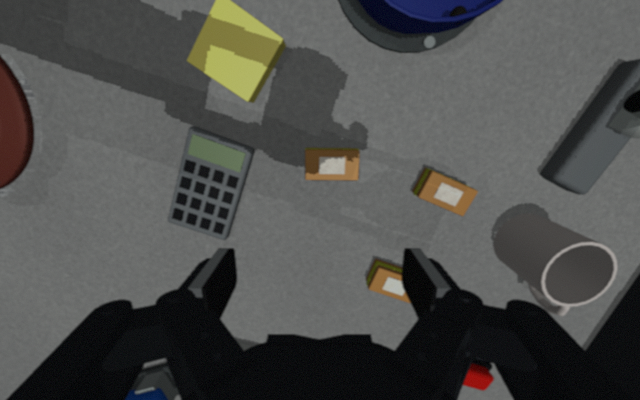

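The wrist view shows carton A at (331,164), which matches the ray estimate to about 1 mm. I'll grasp it lengthwise.

```bash
python3 -m handwheel '[{"gripper":-1,"offset":[16,15,30],"rotation":[0,0,0]},{"gripper":-1,"offset":[16,15,80],"rotation":[0,0,0]},{"gripper":-1,"offset":[16,15,130],"rotation":[0,0,0]},{"gripper":-1,"offset":[16,15,170],"rotation":[0,0,0]},{"gripper":-1,"offset":[16,15,198],"rotation":[0,0,0]},{"gripper":-1,"offset":[16,15,212],"rotation":[0,0,0]},{"gripper":-1,"offset":[16,15,212],"rotation":[0,0,0]},{"gripper":-1,"offset":[16,15,212],"rotation":[0,0,0]}]' 30 && python3 -m handwheel '[{"gripper":-0.7,"offset":[0,0,0],"rotation":[0,0,0]},{"gripper":-0.5,"offset":[0,0,0],"rotation":[0,0,0]},{"gripper":-0.3,"offset":[0,0,0],"rotation":[0,0,0]},{"gripper":0,"offset":[0,0,0],"rotation":[0,0,0]},{"gripper":0,"offset":[0,0,0],"rotation":[0,0,0]},{"gripper":0,"offset":[0,0,0],"rotation":[0,0,0]},{"gripper":0,"offset":[0,0,-20],"rotation":[0,0,0]},{"gripper":0,"offset":[0,0,-60],"rotation":[0,0,0]}]'; python3 -c "
from h import *
go(.597,-.329+.020,.20,90)"
```

```text
t: 24.1
tool_pos: [0.4709, 0.0718, 0.0055]
tool_rot: [1.879, 2.515, 0.002]
contact_force: [-0.3, 0.4, 0.3]
opening: 0.0854
grip_force: 0.0
t: 25.1
tool_pos: [0.4672, 0.0719, 0.0623]
tool_rot: [-1.877, -2.514, 0.005]
contact_force: [0.8, 0.4, -0.7]
opening: 0.0636
grip_force: 33.6
t 25.1 pos [0.4672 0.0719 0.0623] yaw 106.5 OFFSET [-401.8   15.5 -138.5] ROT [-0.005 -0.001  0.288]
```

```bash
python3 -m handwheel '[{"gripper":0,"offset":[0,0,-50],"rotation":[0,0,0]},{"gripper":0,"offset":[0,0,-110],"rotation":[0,0,0]},{"gripper":0,"offset":[-25,1,-150],"rotation":[0,0,0]},{"gripper":0,"offset":[-75,3,-150],"rotation":[0,0,0.05]},{"gripper":0,"offset":[-130,5,-150],"rotation":[0,0,0.1]},{"gripper":0,"offset":[-185,7,-150],"rotation":[0,0,0.15]},{"gripper":0,"offset":[-240,9,-150],"rotation":[0,0,0.2]},{"gripper":0,"offset":[-295,11,-150],"rotation":[0,0,0.25]}]' && python3 -m handwheel '[{"gripper":0,"offset":[-40,2,0],"rotation":[0,0,0.02]},{"gripper":0,"offset":[-70,3,0],"rotation":[0,0,0.04]},{"gripper":0,"offset":[-90,3,0],"rotation":[0,0,0.04]},{"gripper":0,"offset":[-100,3,0],"rotation":[0,0,0.04]},{"gripper":0,"offset":[-100,3,0],"rotation":[0,0,0.04]},{"gripper":0,"offset":[-100,3,0],"rotation":[0,0,0.04]},{"gripper":0,"offset":[-100,3,0],"rotation":[0,0,0.04]},{"gripper":0,"offset":[-100,3,0],"rotation":[0,0,0.04]}]'; python3 -c "
from h import *
go(.597,-.329+.020,.062,90); img('wrist','w11')"
```

```text
t: 26.1
tool_pos: [0.564, -0.2095, 0.2133]
tool_rot: [-2.18, -2.261, -0.0]
contact_force: [0.5, 0.7, 0.4]
opening: 0.0633
grip_force: 33.6
t: 27.1
tool_pos: [0.5708, -0.3071, 0.2141]
tool_rot: [2.223, 2.22, 0.0]
contact_force: [-0.6, 0.8, -1.6]
opening: 0.0632
grip_force: 33.6
t 27.1 pos [ 0.5708 -0.3071  0.2141] yaw 89.9 OFFSET [ -1.8  26.2 152.1] ROT [ 0.     0.    -0.001]
```

View pics/w11.png

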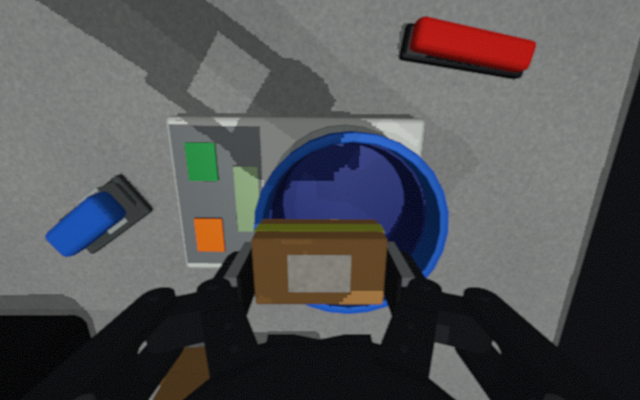

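```bash
python3 -m handwheel '[{"gripper":0,"offset":[-2,26,0],"rotation":[0,0,0]},{"gripper":0,"offset":[-2,26,20],"rotation":[0,0,0]},{"gripper":0,"offset":[-2,26,60],"rotation":[0,0,0]},{"gripper":0,"offset":[-2,26,95],"rotation":[0,0,0]},{"gripper":0,"offset":[-2,26,125],"rotation":[0,0,0]},{"gripper":0,"offset":[-2,26,142],"rotation":[0,0,0]},{"gripper":0,"offset":[-2,26,152],"rotation":[0,0,0]},{"gripper":0,"offset":[-2,26,152],"rotation":[0,0,0]}]' && python3 -m handwheel '[{"gripper":0,"offset":[0,0,0],"rotation":[0,0,0]},{"gripper":-0.6,"offset":[0,0,0],"rotation":[0,0,0]},{"gripper":-0.72,"offset":[0,0,0],"rotation":[0,0,0]},{"gripper":-0.72,"offset":[0,0,0],"rotation":[0,0,0]},{"gripper":-0.72,"offset":[0,0,0],"rotation":[0,0,0]},{"gripper":-0.72,"offset":[0,0,-20],"rotation":[0,0,0]},{"gripper":-0.72,"offset":[0,0,-60],"rotation":[0,0,0]},{"gripper":-1,"offset":[0,0,-120],"rotation":[0,0,0]}]'; python3 -c "
from h import *
cartons('top','t12');img('wrist','w12')
go(.45,-.06,.22,90)"
```

```text
t: 28.15
tool_pos: [0.5964, -0.3097, 0.0617]
tool_rot: [-2.223, -2.219, 0.0]
contact_force: [-0.0, -0.8, -0.2]
opening: 0.0635
grip_force: 33.7
t: 29.15
tool_pos: [0.5953, -0.3088, 0.1819]
tool_rot: [-2.22, -2.216, 0.001]
contact_force: [0.8, 0.0, 0.5]
opening: 0.0854
grip_force: 0.0
top [342. 168.] [ 0.5978 -0.0602] [35. 64.] -4.0
top [291. 163.] [0.614 0.077] [35. 65.] -6.7
t 29.25 pos [ 0.6006 -0.3122  0.1934] yaw 89.9 OFFSET [ 251.7 -150.7  -30.8] ROT [ 0.013  0.009 -0.002]
```

View pics/w12.png

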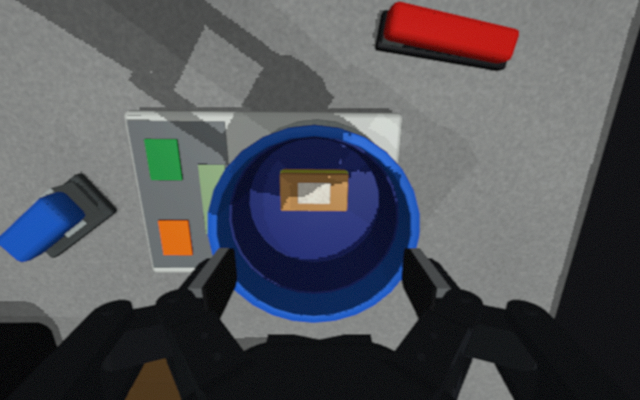

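Carton A lies flat in the tub at (314,191). Carton B is next.

```bash
python3 -m handwheel '[{"gripper":-1,"offset":[20,0,-30],"rotation":[0,0,0]},{"gripper":-1,"offset":[70,0,-30],"rotation":[0,0,0]},{"gripper":-1,"offset":[120,0,-30],"rotation":[0,0,0.02]},{"gripper":-1,"offset":[170,-2,-30],"rotation":[0,0,0.04]},{"gripper":-1,"offset":[210,-4,-30],"rotation":[0,0,0.06]},{"gripper":-1,"offset":[220,-4,-30],"rotation":[0,0,0.064]},{"gripper":-1,"offset":[220,-4,-30],"rotation":[0,0,0.064]},{"gripper":-1,"offset":[220,-4,-30],"rotation":[0,0,0.064]}]'; python3 -c "
from h import *
cartons('top');cartons('wrist','w13')
go(.5978,-.0602,.005,86.2)"
```

```text
t: 30.25
tool_pos: [0.5932, -0.0909, 0.2123]
tool_rot: [2.294, 2.145, -0.0]
contact_force: [-0.5, 0.2, -1.3]
opening: 0.0853
grip_force: 0.0
top [463. 229.] [ 0.4353 -0.3782] [32. 45.] 90.0
top [439. 166.] [ 0.603  -0.3202] [38. 63.] -1.4
top [291. 163.] [0.614  0.0769] [35. 65.] -6.4
wrist [323. 152.] [ 0.6002 -0.0605] [35. 63.] -3.9
wrist [329.  20.] [0.6156 0.072 ] [37. 63.] -6.5
t 30.35 pos [ 0.5931 -0.091   0.212 ] yaw 86.1 OFFSET [ 31.1   2.6 207. ] ROT [-0.     0.    -0.001]
```

```bash
python3 -m handwheel '[{"gripper":-1,"offset":[31,3.5,30],"rotation":[0,0,0]},{"gripper":-1,"offset":[31,3.5,80],"rotation":[0,0,0]},{"gripper":-1,"offset":[31,3.5,130],"rotation":[0,0,0]},{"gripper":-1,"offset":[31,3.5,170],"rotation":[0,0,0]},{"gripper":-1,"offset":[31,3.5,195],"rotation":[0,0,0]},{"gripper":-1,"offset":[31,3.5,207],"rotation":[0,0,0]},{"gripper":-1,"offset":[31,3.5,207],"rotation":[0,0,0]},{"gripper":-1,"offset":[31,3.5,207],"rotation":[0,0,0]}]' 30 && python3 -m handwheel '[{"gripper":-0.7,"offset":[0,0,0],"rotation":[0,0,0]},{"gripper":-0.5,"offset":[0,0,0],"rotation":[0,0,0]},{"gripper":-0.3,"offset":[0,0,0],"rotation":[0,0,0]},{"gripper":0,"offset":[0,0,0],"rotation":[0,0,0]},{"gripper":0,"offset":[0,0,0],"rotation":[0,0,0]},{"gripper":0,"offset":[0,0,0],"rotation":[0,0,0]},{"gripper":0,"offset":[0,0,-40],"rotation":[0,0,0]},{"gripper":0,"offset":[0,0,-100],"rotation":[0,0,0]}]'; python3 -c "
from h import *
go(.597,-.329-.020,.21,90)"
```

```text
t: 31.35
tool_pos: [0.5999, -0.0595, 0.0066]
tool_rot: [2.292, 2.145, 0.002]
contact_force: [-0.6, 0.4, 0.9]
opening: 0.0852
grip_force: 0.0
t: 32.35
tool_pos: [0.5958, -0.0584, 0.1025]
tool_rot: [-2.289, -2.143, 0.007]
contact_force: [0.6, -0.3, -0.6]
opening: 0.063
grip_force: 34.3
t 32.35 pos [ 0.5958 -0.0584  0.1025] yaw 86.2 OFFSET [-289.8   19.5 -108. ] ROT [-0.007 -0.001 -0.066]
```

```bash
python3 -m handwheel '[{"gripper":0,"offset":[0,0,-55],"rotation":[0,0,0]},{"gripper":0,"offset":[0,0,-108],"rotation":[0,0,0]},{"gripper":0,"offset":[-50,3,-112],"rotation":[0,0,-0.02]},{"gripper":0,"offset":[-105,7,-112],"rotation":[0,0,-0.04]},{"gripper":0,"offset":[-160,11,-112],"rotation":[0,0,-0.066]},{"gripper":0,"offset":[-215,15,-112],"rotation":[0,0,-0.066]},{"gripper":0,"offset":[-260,18,-112],"rotation":[0,0,-0.066]},{"gripper":0,"offset":[-288,19,-112],"rotation":[0,0,-0.066]}]' && python3 -m handwheel '[{"gripper":0,"offset":[0,0,0],"rotation":[0,0,0]},{"gripper":0,"offset":[0,0,0],"rotation":[0,0,0]},{"gripper":0,"offset":[0,0,10],"rotation":[0,0,0]},{"gripper":0,"offset":[0,0,20],"rotation":[0,0,0]},{"gripper":0,"offset":[0,0,20],"rotation":[0,0,0]},{"gripper":0,"offset":[0,0,20],"rotation":[0,0,0]},{"gripper":0,"offset":[0,0,20],"rotation":[0,0,0]},{"gripper":0,"offset":[0,0,20],"rotation":[0,0,0]}]'; python3 -c "
from h import *
go(.597,-.350,.064,90)"
```

```text
t: 33.35
tool_pos: [0.5978, -0.3493, 0.2157]
tool_rot: [-2.222, -2.218, 0.0]
contact_force: [0.3, 0.0, 0.0]
opening: 0.0628
grip_force: 34.4
t: 34.35
tool_pos: [0.5988, -0.3478, 0.1975]
tool_rot: [2.221, 2.221, 0.0]
contact_force: [0.9, 0.7, -0.8]
opening: 0.0635
grip_force: 34.4
t 34.35 pos [ 0.5988 -0.3478  0.1975] yaw 90.0 OFFSET [ -2.1  -1.9 133.5] ROT [ 0.001  0.    -0.   ]
```

```bash
python3 -m handwheel '[{"gripper":0,"offset":[-2,-2,20],"rotation":[0,0,0]},{"gripper":0,"offset":[-2,-2,50],"rotation":[0,0,0]},{"gripper":0,"offset":[-2,-2,80],"rotation":[0,0,0]},{"gripper":0,"offset":[-2,-2,105],"rotation":[0,0,0]},{"gripper":0,"offset":[-2,-2,122],"rotation":[0,0,0]},{"gripper":0,"offset":[-2,-2,132],"rotation":[0,0,0]},{"gripper":0,"offset":[-2,-2,132],"rotation":[0,0,0]},{"gripper":0,"offset":[-2,-2,132],"rotation":[0,0,0]}]' && python3 -m handwheel '[{"gripper":0,"offset":[0,0,0],"rotation":[0,0,0]},{"gripper":-0.6,"offset":[0,0,0],"rotation":[0,0,0]},{"gripper":-0.72,"offset":[0,0,0],"rotation":[0,0,0]},{"gripper":-0.72,"offset":[0,0,0],"rotation":[0,0,0]},{"gripper":-0.72,"offset":[0,0,0],"rotation":[0,0,0]},{"gripper":-0.72,"offset":[0,0,-20],"rotation":[0,0,0]},{"gripper":-0.72,"offset":[0,0,-60],"rotation":[0,0,0]},{"gripper":-1,"offset":[0,0,-120],"rotation":[0,0,0]}]'; python3 -c "
from h import *
cartons('top','t14');img('wrist','w14')
go(.614,.04,.22,83.5)"
```

```text
t: 35.35
tool_pos: [0.5974, -0.3502, 0.0664]
tool_rot: [2.22, 2.22, 0.001]
contact_force: [-0.4, -0.4, -0.7]
opening: 0.0629
grip_force: 34.4
t: 36.35
tool_pos: [0.5955, -0.349, 0.1852]
tool_rot: [-2.219, -2.219, 0.001]
contact_force: [0.9, -0.5, 0.7]
opening: 0.0852
grip_force: 0.0
top [291. 162.] [0.614 0.077] [35. 65.] -6.7
t 36.45 pos [ 0.6006 -0.3526  0.1971] yaw 90.0 OFFSET [392.4  13.8 -26.8] ROT [0.014 0.01  0.114]
```

View pics/w14.png

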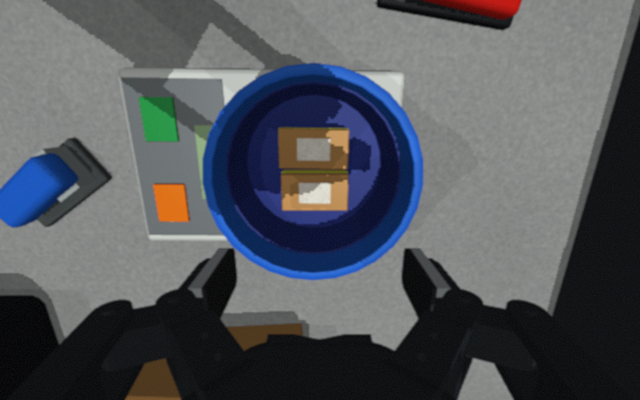

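Both cartons lie flat side by side in the tub at (314,150) and (314,190). The last one is carton C.

```bash
python3 -m handwheel '[{"gripper":-1,"offset":[30,1,-25],"rotation":[0,0,0]},{"gripper":-1,"offset":[80,3,-25],"rotation":[0,0,0.02]},{"gripper":-1,"offset":[135,5,-25],"rotation":[0,0,0.04]},{"gripper":-1,"offset":[190,7,-25],"rotation":[0,0,0.06]},{"gripper":-1,"offset":[245,9,-25],"rotation":[0,0,0.08]},{"gripper":-1,"offset":[300,10,-25],"rotation":[0,0,0.1]},{"gripper":-1,"offset":[350,12,-25],"rotation":[0,0,0.114]},{"gripper":-1,"offset":[390,14,-25],"rotation":[0,0,0.114]}]'; python3 -c "
from h import *
cartons('top');cartons('wrist','w15')
cartons('wrist')
go(.615,.0765,.005,83.5)"
```

```text
t: 37.45
tool_pos: [0.6108, 0.0423, 0.2119]
tool_rot: [2.342, 2.091, 0.003]
contact_force: [0.2, 0.2, 0.1]
opening: 0.0856
grip_force: 0.0
top [463. 229.] [ 0.4353 -0.3783] [32. 45.] 90.0
top [447. 166.] [ 0.6044 -0.3425] [65. 84.] 90.0
wrist [320. 152.] [0.6164 0.0776] [35. 62.] -6.4
wrist [320. 149.] [0.6163 0.0779] [36. 63.] -7.5
t 37.6 pos [0.6109 0.0419 0.2116] yaw 83.6 OFFSET [ 3.490e+01 -1.000e-01  2.066e+02] ROT [0.002 0.    0.003]
```

```bash
python3 -m handwheel '[{"gripper":-1,"offset":[35.5,0,30],"rotation":[0,0,0]},{"gripper":-1,"offset":[35.5,0,80],"rotation":[0,0,0]},{"gripper":-1,"offset":[35.5,0,130],"rotation":[0,0,0]},{"gripper":-1,"offset":[35.5,0,170],"rotation":[0,0,0]},{"gripper":-1,"offset":[35.5,0,195],"rotation":[0,0,0]},{"gripper":-1,"offset":[35.5,0,207],"rotation":[0,0,0]},{"gripper":-1,"offset":[35.5,0,207],"rotation":[0,0,0]},{"gripper":-1,"offset":[35.5,0,207],"rotation":[0,0,0]}]' 30 && python3 -m handwheel '[{"gripper":-0.7,"offset":[0,0,0],"rotation":[0,0,0]},{"gripper":-0.5,"offset":[0,0,0],"rotation":[0,0,0]},{"gripper":-0.3,"offset":[0,0,0],"rotation":[0,0,0]},{"gripper":0,"offset":[0,0,0],"rotation":[0,0,0]},{"gripper":0,"offset":[0,0,0],"rotation":[0,0,0]},{"gripper":0,"offset":[0,0,0],"rotation":[0,0,0]},{"gripper":0,"offset":[0,0,-40],"rotation":[0,0,0]},{"gripper":0,"offset":[0,0,-100],"rotation":[0,0,0]}]'; python3 -c "
from h import *
go(.598,-.330,.215,0)"
```

```text
t: 38.6
tool_pos: [0.6161, 0.0753, 0.0048]
tool_rot: [2.343, 2.09, 0.003]
contact_force: [0.1, 1.3, -0.6]
opening: 0.0854
grip_force: 0.0
t: 39.6
tool_pos: [0.6119, 0.0756, 0.1004]
tool_rot: [-2.341, -2.088, 0.009]
contact_force: [1.1, 0.9, 0.1]
opening: 0.0629
grip_force: 34.4
t 39.6 pos [0.6119 0.0756 0.1004] yaw 83.5 OFFSET [-404.6   31.5 -114.4] ROT [-0.005  0.006  1.457]
```

```bash
python3 -m handwheel '[{"gripper":0,"offset":[0,0,-55],"rotation":[0,0,0]},{"gripper":0,"offset":[0,0,-110],"rotation":[0,0,0.1]},{"gripper":0,"offset":[-50,4,-114],"rotation":[0,0,0.25]},{"gripper":0,"offset":[-105,8,-114],"rotation":[0,0,0.42]},{"gripper":0,"offset":[-160,12,-114],"rotation":[0,0,0.58]},{"gripper":0,"offset":[-215,17,-114],"rotation":[0,0,0.74]},{"gripper":0,"offset":[-270,21,-114],"rotation":[0,0,0.9]},{"gripper":0,"offset":[-320,25,-114],"rotation":[0,0,1.06]}]'; python3 -c "
from h import *
go(.598,-.330,.2,0)"
```

```text
t: 40.6
tool_pos: [0.6023, -0.2468, 0.216]
tool_rot: [-3.081, -0.61, 0.002]
contact_force: [-0.0, -0.5, -0.8]
opening: 0.0634
grip_force: 34.5
t 40.6 pos [ 0.6023 -0.2468  0.216 ] yaw 22.4 OFFSET [-35.7  75.3  15.9] ROT [-0.001  0.001  0.391]
```

```bash
python3 -m handwheel '[{"gripper":0,"offset":[-18,38,0],"rotation":[0,0,0.15]},{"gripper":0,"offset":[-36,75,0],"rotation":[0,0,0.3]},{"gripper":0,"offset":[-36,75,10],"rotation":[0,0,0.391]},{"gripper":0,"offset":[-36,75,16],"rotation":[0,0,0.391]},{"gripper":0,"offset":[-36,75,16],"rotation":[0,0,0.391]},{"gripper":0,"offset":[-36,75,16],"rotation":[0,0,0.391]},{"gripper":0,"offset":[-36,75,16],"rotation":[0,0,0.391]},{"gripper":0,"offset":[-36,75,16],"rotation":[0,0,0.391]}]'; python3 -c "
from h import *
go(.598,-.330,.089,0)"
```

```text
t: 41.6
tool_pos: [0.5991, -0.3281, 0.2015]
tool_rot: [3.141, 0.01, 0.001]
contact_force: [0.2, 0.3, -0.6]
opening: 0.0634
grip_force: 34.5
t 41.6 pos [ 0.5991 -0.3281  0.2015] yaw 0.4 OFFSET [ -1.2   1.9 112.5] ROT [ 0.    -0.001  0.006]
```

```bash
python3 -m handwheel '[{"gripper":0,"offset":[-1,1.5,20],"rotation":[0,0,0]},{"gripper":0,"offset":[-1,1.5,45],"rotation":[0,0,0]},{"gripper":0,"offset":[-1,1.5,70],"rotation":[0,0,0]},{"gripper":0,"offset":[-1,1.5,90],"rotation":[0,0,0]},{"gripper":0,"offset":[-1,1.5,103],"rotation":[0,0,0]},{"gripper":0,"offset":[-1,1.5,112],"rotation":[0,0,0]},{"gripper":0,"offset":[-1,1.5,112],"rotation":[0,0,0]},{"gripper":0,"offset":[-1,1.5,112],"rotation":[0,0,0]}]' && python3 -m handwheel '[{"gripper":0,"offset":[0,0,0],"rotation":[0,0,0]},{"gripper":-0.6,"offset":[0,0,0],"rotation":[0,0,0]},{"gripper":-0.72,"offset":[0,0,0],"rotation":[0,0,0]},{"gripper":-0.72,"offset":[0,0,0],"rotation":[0,0,0]},{"gripper":-0.72,"offset":[0,0,0],"rotation":[0,0,0]},{"gripper":-0.72,"offset":[0,0,-20],"rotation":[0,0,0]},{"gripper":-0.72,"offset":[0,0,-60],"rotation":[0,0,0]},{"gripper":0,"offset":[0,0,-120],"rotation":[0,0,0]}]'; python3 -c "
from h import *
d=img('top','t16')
for c in blobs(d,(105,150,60),(125,255,255),800): P=pt(d,c,.133); print(c.mean(0),circ(P))
go(.437,-.3757,.21,0)"
```

```text
t: 42.6
tool_pos: [0.5985, -0.3301, 0.0901]
tool_rot: [3.141, 0.009, 0.002]
contact_force: [0.4, 0.4, 0.4]
opening: 0.0636
grip_force: 34.5
t: 43.6
tool_pos: [0.5969, -0.3291, 0.2092]
tool_rot: [-3.14, -0.009, 0.004]
contact_force: [0.9, 0.3, 0.3]
opening: 0.0564
grip_force: 0.0
[201.64550265 202.47354497] (array([0.49781361, 0.30390834]), np.float64(0.05883435373088275))
t 43.65 pos [ 0.6011 -0.3319  0.2224] yaw 0.3 OFFSET [-164.5   42.7   10.8] ROT [ 0.009 -0.012  0.006]
```

```bash
python3 -m handwheel '[{"gripper":1,"offset":[-40,10,0],"rotation":[0,0,0]},{"gripper":1,"offset":[-90,25,0],"rotation":[0,0,0]},{"gripper":1,"offset":[-140,43,0],"rotation":[0,0,0]},{"gripper":1,"offset":[-162,44,20],"rotation":[0,0,0]},{"gripper":1,"offset":[-162,44,70],"rotation":[0,0,0]},{"gripper":1,"offset":[-162,44,110],"rotation":[0,0,0]},{"gripper":1,"offset":[-162,44,110],"rotation":[0,0,0]},{"gripper":1,"offset":[-162,44,110],"rotation":[0,0,0]}]'; python3 -c "
from h import *
d=img('top','t17');cartons('top')
for c in blobs(d,(105,150,60),(125,255,255),800): P=pt(d,c,.133); print(c.mean(0),circ(P))
cv2.imwrite('pics/t17c.png',cv2.resize(d['image'][90:260,150:500,::-1],(800,388),interpolation=2))
go(.437,-.3757,.0385,0)"
```

```text
t: 44.65
tool_pos: [0.4372, -0.3758, 0.1016]
tool_rot: [3.139, 0.009, 0.004]
contact_force: [0.1, -0.6, -0.2]
opening: 0.0001
grip_force: 0.0
top [447. 166.] [ 0.6044 -0.3431] [65. 85.] 90.0
[201.87570621 206.12711864] (array([0.48613983, 0.29407182]), np.float64(0.062028419006229824))
[452.99470899 163.08994709] (array([ 0.59399368, -0.32693161]), np.float64(0.08248065454622033))
t 44.75 pos [ 0.4376 -0.3762  0.1023] yaw 0.3 OFFSET [-0.8 -0.7 63.8] ROT [ 0.004 -0.003  0.006]
```

View pics/t17c.png

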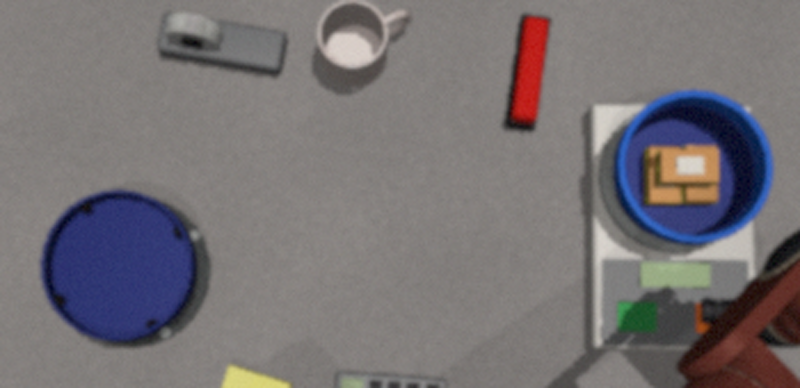

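All three cartons are in the tub (crop 685,172), nothing else has moved, and no other carton is on the desk. I'll press store.

```bash
python3 -m handwheel '[{"gripper":1,"offset":[-1,0,30],"rotation":[0,0,0]},{"gripper":1,"offset":[-1,0,52],"rotation":[0,0,0]},{"gripper":1,"offset":[-1,0,60],"rotation":[0,0,0]},{"gripper":1,"offset":[-1,0,63],"rotation":[0,0,0]},{"gripper":1,"offset":[-1,0,63],"rotation":[0,0,0]},{"gripper":1,"offset":[-1,0,63],"rotation":[0,0,0]},{"gripper":1,"offset":[-1,0,63],"rotation":[0,0,0]},{"gripper":1,"offset":[-1,0,63],"rotation":[0,0,0]}]' && python3 -m handwheel '[{"gripper":1,"offset":[0,0,0.6],"rotation":[0,0,0]},{"gripper":1,"offset":[0,0,1.2],"rotation":[0,0,0]},{"gripper":1,"offset":[0,0,1.7],"rotation":[0,0,0]},{"gripper":1,"offset":[0,0,2],"rotation":[0,0,0]},{"gripper":1,"offset":[0,0,2],"rotation":[0,0,0]},{"gripper":1,"offset":[0,0,2],"rotation":[0,0,0]},{"gripper":1,"offset":[0,0,2],"rotation":[0,0,0]},{"gripper":1,"offset":[0,0,2],"rotation":[0,0,0]}]'
```

```text
t: 45.75
tool_pos: [0.4359, -0.3755, 0.0378]
tool_rot: [3.14, 0.009, 0.002]
contact_force: [-1.7, 3.0, 5.8]
opening: 0.0
grip_force: 3.2
t: 46.75
tool_pos: [0.436, -0.3755, 0.0375]
tool_rot: [3.141, 0.01, 0.001]
contact_force: [-5.8, 5.9, 15.9]
opening: -0.0
grip_force: 7.9
```

```bash
python3 -m handwheel '[{"gripper":1,"offset":[0,0,-20],"rotation":[0,0,0]},{"gripper":1,"offset":[0,0,-70],"rotation":[0,0,0]},{"gripper":1,"offset":[0,0,-130],"rotation":[0,0,0]},{"gripper":1,"offset":[0,0,-180],"rotation":[0,0,0]},{"gripper":1,"offset":[0,0,-200],"rotation":[0,0,0]},{"gripper":1,"offset":[0,0,-200],"rotation":[0,0,0]},{"gripper":1,"offset":[0,0,-200],"rotation":[0,0,0]},{"gripper":1,"offset":[0,0,-200],"rotation":[0,0,0]}]'; python3 -c "
from h import *
d=img('wrist','w18');d=img('scene')
cv2.imwrite('pics/s18c.png',d['image'][:,:,::-1])"
```

```text
t: 47.75
tool_pos: [0.4343, -0.3738, 0.2311]
tool_rot: [-3.138, -0.009, 0.005]
contact_force: [0.0, -1.1, 0.3]
opening: -0.0002
grip_force: 0.0
```

View pics/w18.png

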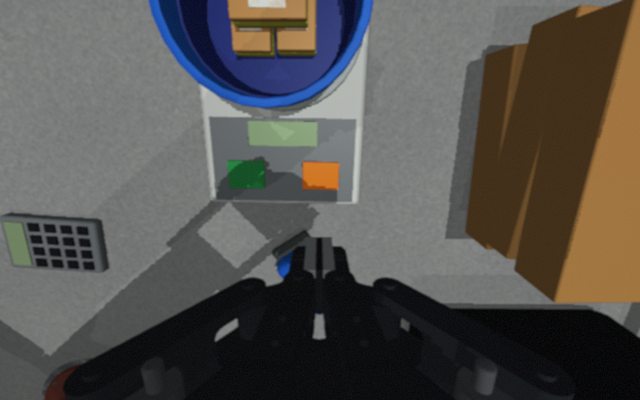

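The wrist view shows the tub standing on the pan with the cartons inside, both keys clear at (246,173) and (320,175), and the robot touching nothing.

```bash
python3 -c "
from station import ctrl
print(ctrl.finish_job())"
```

```text
the job is handed in; nothing more can be done
None
```

I handed the job in at about 48 s: I turned the tub about 48° in its seat, stood it on the pan, pressed tare (up to 11 N), put the three cartons I could see into the tub, then pressed store (about 16 N, above the asked 8 N); the tub is centred to within about 4 mm by camera, nothing else appeared disturbed, and I had no readout to confirm either key took.

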